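# Switch on the lunchbox warmer with its key

### The job

Switch on the lunchbox warmer with the red key: take it out of the wooden key stand, push it fully home into the key switch on the warmer's sloping panel, then turn it clockwise as far as it goes and leave it there. Leave the other keys, the lunchboxes and everything else on the counter where they are.

Things in the scene. Friction and masses are not known exactly. Their poses are not given: they have to be found in the camera images.
- key_red: the red key: moulded plastic with a steel blade, 95 mm long, 50 g, loose, upright in any one of the stand's holes. Origin: centre of the underside of its round collar (34 mm across, 6 mm thick), which rests on the stand, and on the switch when home. z: along its axis to the handle; x: along the width of handle and blade; y: across their thickness. The same either way round (half a turn about z)
- key_handle (a point): middle of the red key's flat handle, 33 mm above the key's origin on its axis; same axes. The handle is 54 (x) by 14 (y) mm, from 16 to 54 mm above the origin, over a neck 26 by 14 mm; pinch it across its 14 mm. In the stand its width lies within 25 degrees of the line of the holes
- key_tip (a point): end of the red key's blade, 41 mm below the key's origin on its axis. Blade 18 (x) by 9 (y) mm for the first 33 mm below the origin, then a narrower nose 13 by 6 mm
- key_blue: a blue key of the same shape, for another appliance; stands in another hole of the stand
- key_yellow: a yellow key of the same shape, for another appliance; stands in another hole of the stand
- stand: the wooden key stand, fixed, 66 (x) by 236 (y) by 55 (z) mm, with three round holes of 24 mm in a row along its y, 80 mm apart, the middle one at its centre. Origin: centre of its underside
- warmer: the lunchbox warmer, fixed: low steel hot tray 330 (x) by 360 (y) mm with its console, rim 95 mm high. Origin: centre of its underside. Along its front (-x) a console 98 mm deep, its panel sloping at 27 degrees to the counter, 45 mm high at the front edge, 95 mm at the back. On it, 60 mm to +y of the middle, the key switch; also two lamps and a dial 18 mm high (95 mm to -y).
- keyway (a point): centre of the slot's mouth in the key switch's round steel face (40 mm across, in a black bezel 70 mm across, 7 mm above the panel). z: straight out of the panel, 27 degrees from vertical; x: along the slot, up the slope when off; turns with the cylinder. Slot 21 (x) by 12 (y) mm, mouth bevelled 3.5 mm, deeper than the key: 1.5 mm room on each side of the blade, some 10 degrees of play
- switch (a joint): angle of the switch's lock cylinder, rad: 0 off (slot straight up the slope, white mark), 1.047 on (60 degrees clockwise looking at the panel, large green mark), with a stop at each end; starts at 0 to 0.1. Stays where it is left; 0.06 N m of friction, no spring
- tiers_hot: two green lunchbox tiers snapped shut into one stack, 119 by 165 by 106 mm, loose, standing on the warmer's tray. Origin: centre of its underside
- tiers: three green lunchbox tiers snapped shut into one stack, 119 by 165 by 154 mm, loose on the counter. Origin: centre of its underside
- bowl: small white ceramic bowl with a blue rim, 120 mm across, 54 mm high, loose. Origin: centre of its underside
- fork: steel fork, 198 mm long, 4 mm high, lying along its x, loose. Origin: near its middle, on its underside
- bottle: closed steel sipper bottle with a black cap, 72 mm across, 205 mm high, loose. Origin: centre of its underside
Not all that is in view belongs to the job. Of the things that look like the key_red, the smaller one is meant.

How it is judged:
On the way, in this order (a step that is already met when the one before it is completed fails the run):
1. the red key is fully home in the switch, which is not yet turned on (distance between key_red and keyway below 0.006 m and angle between the z axis of key_red and the z axis of keyway, either way round below 0.12 rad and value of joint switch below 0.6 rad), for 0.1 s.
2. the switch is turned on with the key home in it (distance between key_red and keyway below 0.006 m and angle between the z axis of key_red and the z axis of keyway, either way round below 0.12 rad and value of joint switch above 0.9 rad), for 0.2 s.
At the end, for the whole second after the job is handed in: Red key home in the switch (collar within 6 mm of the centre of the cylinder's face, axis within 7 degrees of the lock's), at rest and let go; switch turned on (0.9 rad or more of 1.047); other keys, lunchboxes, bowl, fork and bottle within 30 mm of where they were (all of step 2 and linear speed of key_red below 0.02 m/s and distance of each of key_blue, key_yellow, tiers_hot, tiers, bowl, fork, bottle from where it was at the start of the episode below 0.03 m); the robot touches nothing.
It fails at once if another key is moved more than 30 mm (distance of any of key_blue, key_yellow from where it was at the start of the episode above 0.03 m).
It fails at once if a stack of lunchboxes is moved more than 30 mm (distance of any of tiers_hot, tiers from where it was at the start of the episode above 0.03 m).
It fails at once if the bowl, fork or bottle is moved more than 30 mm (distance of any of bowl, fork, bottle from where it was at the start of the episode above 0.03 m).
It also fails if it takes over 51 s, if anything falls off the work surface, if the arm or the gripper's body presses on something with over 40 N, if the wrist force passes 120 N, or if a joint passes its speed limit or range.

### The arm

A 6-joint arm with a two-finger parallel gripper is mounted at the origin on the work surface. World frame = base frame: x ahead of the robot, y to its left, z up, the work surface at z = 0. Lengths are in m, angles in rad, forces in N, time in s.
With the tool pointing down it reaches from about 0.325 to 0.9 m from the base axis. Payload 6.1 kg.
Tool frame: the origin (TCP) lies midway between the tips of the shut fingers; the grasp point (between the pads) lies 19 mm behind it; x points along the fingers, y is the direction in which the jaws open and shut, and the axes are right-handed (so a half turn about x gives the same grasp; the last joint's range is limited). The gripper opens to 87 mm and grips with 3 to 60 N. Pads are 19 mm wide; open, the fingers measure 117 mm over their backs; the gripper's body (75 mm by 190 mm) begins 51 mm behind the grasp point.
Start: joints at [-0.126, 0.22, 1.526, -0, 1.395, -0.126], TCP at [0.625, -0, 0.223] pointing down, gripper open.
Joint ranges: [-2.98, 2.98], [-0.91, 2.08], [0.09, 2.57], [-1.24, 4.39], [0.2, 2.65], [-2.68, 2.68]. Speed limits (rad/s): [2.57, 2.57, 3.01, 3.14, 3.14, 3.14].

### API

Orientations are given as [roll, pitch, yaw] about the fixed x, y, z axes, in that order (R = Rz(yaw) Ry(pitch) Rx(roll)).
In Python, from workcell import read_state, capture, close_job, recognise, silhouettes gives the robot as it stands.
- The arm moves only by the tool arm_command, never from a script. Its argument "increments" is a list of rows, each a list of 3 entries, a list of its own where there are three numbers: the shift along the tool's x, y, z in mm, then the turn, a rotation vector about the tool's x, y, z in degrees, then the opening, from 0 (shut) to 1 (fully open). In form: [[[x, y, z], [wx, wy, wz], claw], ...]. A call has 1 to 8 rows; each row shifts and turns the commanded pose from where the row before left it, along the tool's axes as they then stand; what a row does not reach is not made up. A row lasts 1/8 s, in which the tool goes at most 62.5 mm and 10.7 degrees, less where a joint would pass 70% of its speed; a pose out of reach is approached as far as the arm can. A call is refused whole if a number of a shift passes 62.5 or a number of a turn 10.7, either way. A call with a gripper value outside its range is refused whole. The fingers move at their own pace and stop on an object; "force" is the grip in N (left out, the last holds). Time passes only in rows, so rows that do not move let the fingers close. It gives the time, the measured TCP pose, the force and the opening at its end, in the units of the state.
- read_state(): the state, without advancing time (a new reading comes with each control period).
- capture(name): name is "scene" or "side" or "wrist"; returns a dict with "color" (384x512x3 uint8, blue, green, red), "z_map" (384x512 float32, m along the optical axis (not along the pixel's ray), 0 where there is no reading), "K" (3x3 intrinsics, pixels), "camera_from_world" (4x4, takes a point from world to camera coordinates). Camera axes: x right, y up, looking along -z (the intrinsics and any distortion apply to the point x, -y, -z); pixel columns grow to the right and rows downward; lengths in m; the calibration is good to about 2 mm. The wrist camera is an equidistant fisheye: a pixel r from the principal point sees the ray r / f radians off the axis. A picture is of the moment at which its call begins.
- close_job(): hands the job in, once; it reports no verdict.
Trained networks look in a picture, given as the dict that the camera call returned (one of the last four; its "shot" number tells which), for a name from the list of things; names that differ only in an ending like _2 or _b are one class to them, and where a whole thing is asked for, a point or a joint stands for the part that bears it (a point fixed in the world has none). Each returns a list of dicts, best first, with "p" (0 to 1); they miss things now and then, are a little off and sometimes report something else, mostly with a low value. They report only what shows in the picture. A call takes as long as a camera call. They do not tell look-alikes from the thing itself.
- recognise(picture, name): "point" ([x, y, z] in m, in world coordinates, good to about 4 mm: the middle of the surface that is visible of it).
- silhouettes(picture, name): "region" (384x512 bool, what is visible of it).
The state is a dict: "t": time; "qpos": joint angles; "qvel": joint speeds; "effort": joint torques, N m; "position": TCP position; "orientation": TCP orientation; "force": force on the tool from outside, world axes, zero at the start; "torque": the same for the moment, N m; "grip_width": opening from 0.0 (shut) to 1.0 (fully open).
Only numpy, scipy, OpenCV 4.12 (cv2) and the standard library are available. Lean on these libraries where they do the work, as an engineer would, in place of code of your own. Each camera call takes 0.05 s, during which the arm holds its last target.

## Working session

There is one attempt and no reset: what is moved stays moved. The work goes in short steps, Python scripts to look and compute and a tool call to move; the robot and the scene stay as the last step left them, time stands still between calls to the robot, and variables do not carry over. Pictures are saved under pics/ and viewed, and the job is handed in when it is done.

Besides the shell and the picture viewer there is one more tool, called after "Call:" as a command line: name --argument value ..., lists and objects as JSON in quotes. arm_command: Moves the arm, as the interface text tells. Its arguments: {"type":"object","properties":{"increments":{"type":"array","items":{"type":"array"}},"force":{"type":"number"}},"required":["increments"]}

```bash
mkdir -p pics; ls; python3 - <<'E'
from workcell import *
import cv2,numpy as np
print(read_state())
for n in ["scene","side","wrist"]:
    p=capture(n); cv2.imwrite(f"pics/{n}0.png",p["color"]); print(n,p["K"].tolist(),np.round(p["camera_from_world"],3).tolist())
    np.savez(f"{n}0.npz",**{k:v for k,v in p.items() if isinstance(v,np.ndarray)})
    for k in ["key_red","stand","keyway","warmer","key_blue","key_yellow"]:
        try: print(k,[(np.round(r["point"],3).tolist(),round(r["p"],2)) for r in recognise(p,k)])
        except Exception as e: print(k,e)
E
```

```text
pics
{'t': 0.0, 'qpos': array([-1.26089661e-01,  2.21194219e-01,  1.52760289e+00, -2.27118296e-05,
        1.39469223e+00, -1.26115852e-01]), 'qvel': array([ 1.38590376e-04, -1.20074848e-03, -8.52904347e-04,  5.05320644e-05,
       -2.78078492e-03, -1.63917122e-04]), 'effort': array([-1.67445501e-05, -4.94609964e+01, -3.87383544e+01,  6.99962187e-02,
        5.70271199e-02, -1.42064664e-04]), 'position': array([6.24387100e-01, 7.26032917e-05, 2.21461367e-01]), 'orientation': array([-1.68512744,  1.56889951,  3.02729173]), 'force': array([-0.60927143,  0.25037632, -0.13109327]), 'torque': array([-0.01553516,  0.02545096, -0.01619121]), 'grip_width': 1.0013652331462601}
scene [[458.3029118051244, 0.0, 252.47296905079992], [0.0, 458.3029118051244, 185.291455408865], [0.0, 0.0, 1.0]] [[0.454, 0.891, -0.007, -0.355], [-0.715, 0.369, 0.594, 0.321], [0.532, -0.265, 0.804, -1.878], [0.0, 0.0, 0.0, 1.0]]
key_red [([0.485, 0.199, 0.093], 0.69)]
stand [([0.493, 0.264, 0.05], 0.82)]
keyway [([0.651, -0.145, 0.072], 0.4)]
warmer [([0.676, -0.254, 0.082], 0.61), ([0.651, -0.147, 0.07], 0.43)]
key_
[... 384 characters left out ...]
and [([0.458, 0.222, 0.052], 0.63)]
keyway [([0.663, -0.142, 0.073], 0.71), ([0.467, 0.275, 0.088], 0.54)]
warmer [([0.571, -0.268, 0.08], 0.88)]
key_blue [([0.465, 0.275, 0.092], 0.57)]
key_yellow [([0.456, 0.356, 0.09], 0.71)]
wrist [[297.3186396354542, 0.0, 255.2074564389245], [0.0, 297.3186396354542, 194.41873351822352], [0.0, 0.0, 1.0]] [[1.0, -0.0, -0.001, -0.624], [0.0, 0.959, -0.282, 0.034], [0.001, 0.282, 0.959, -0.391], [0.0, 0.0, 0.0, 1.0]]
key_red [([0.475, 0.203, 0.087], 0.85), ([0.352, 0.148, 0.102], 0.6)]
stand [([0.496, 0.175, 0.056], 0.91)]
keyway [([0.659, -0.147, 0.081], 0.79)]
warmer [([0.624, -0.146, 0.072], 0.98), ([0.66, -0.148, 0.079], 0.31)]
key_blue []
key_yellow []
```

View pics/scene0.png

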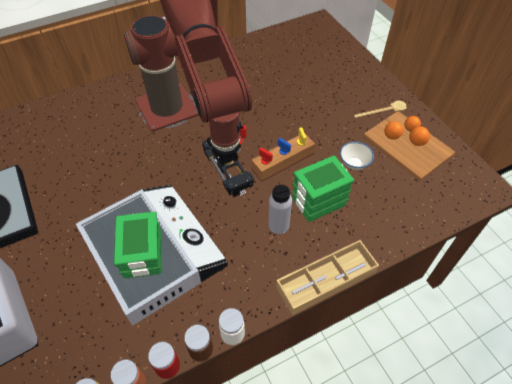

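View pics/side0.png

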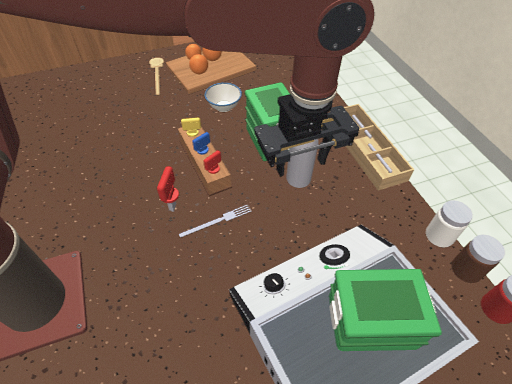

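View pics/wrist0.png

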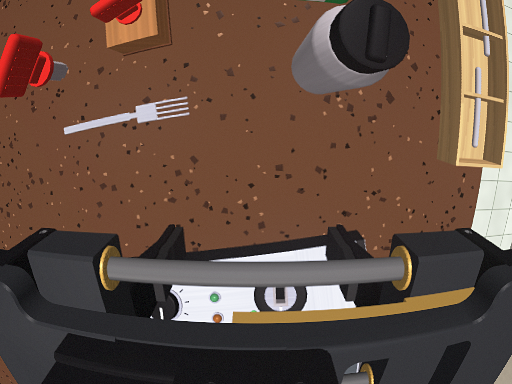

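```bash
cat > h.py <<'E'
import numpy as np,cv2
def load(n):
    return dict(np.load(f"{n}.npz"))
def world(p):
    K=p["K"];z=p["z_map"];v,u=np.mgrid[0:384,0:512]
    if n_fish(p):
        pass
    X=np.stack([(u-K[0,2])/K[0,0]*z,-(v-K[1,2])/K[1,1]*z,-z],-1)
    T=np.linalg.inv(p["camera_from_world"].astype(float))
    W=X@T[:3,:3].T+T[:3,3]; W[z<=0]=np.nan
    return W
def n_fish(p): return False
def proj(p,P):
    c=p["camera_from_world"]@np.r_[P,1]
    return p["K"][0,2]+p["K"][0,0]*c[0]/-c[2], p["K"][1,2]+p["K"][1,1]*c[1]/c[2]
E
python3 - <<'E'
from h import *
s=load("side0");c=load("scene0")
a=cv2.resize(s["color"][100:220,140:260],None,fx=5,fy=5,interpolation=cv2.INTER_CUBIC)
cv2.imwrite("pics/c1.png",a)
b=cv2.resize(s["color"][225:315,225:385],None,fx=5,fy=5,interpolation=cv2.INTER_CUBIC)
cv2.imwrite("pics/c2.png",b)
for n,p in(("side",s),("scene",c)):
    W=world(p);col=p["color"].astype(int);B,G,R=col[...,0],col[...,1],col[...,2]
    print(n)
    for nm,m in (("red",(R>130)&(G<60)&(B<60)),("blue",(B>120)&(R<80)&(G<110)),("yel",(R>150)&(G>130)&(B<90)),("green",(G>110)&(R<90)&(B<90))):
        k,l,st,ce=cv2.connectedComponentsWithStats(m.astype(np.uint8))
        for i in range(1,k):
            if st[i,4]>25:
                w=W[l==i];w=w[~np.isnan(w[:,0])]
                if len(w): print(nm,st[i].tolist(),np.round(np.percentile(w,[2,50,98],axis=0),3).tolist())
E
```

```text
side
red [204, 152, 17, 19, 75] [[0.455, 0.188, 0.066], [0.471, 0.193, 0.099], [0.5, 0.208, 0.11]]
red [157, 167, 17, 36, 145] [[0.324, 0.117, 0.061], [0.336, 0.123, 0.113], [0.368, 0.173, 0.133]]
red [499, 280, 13, 25, 65] [[0.93, -0.373, 0.085], [0.933, -0.351, 0.088], [0.952, -0.329, 0.091]]
blue [193, 132, 16, 22, 60] [[0.446, 0.268, 0.06], [0.459, 0.273, 0.106], [0.493, 0.29, 0.11]]
yel [187, 44, 10, 6, 35] [[0.551, 0.767, 0.075], [0.565, 0.779, 0.079], [0.585, 0.792, 0.083]]
yel [189, 55, 14, 8, 52] [[0.542, 0.677, 0.078], [0.559, 0.691, 0.086], [0.584, 0.712, 0.09]]
yel [181, 117, 20, 16, 187] [[0.435, 0.351, 0.063], [0.46, 0.357, 0.09], [0.485, 0.365, 0.107]]
green [245, 92, 19, 33, 43] [[0.617, 0.201, 0.132], [0.63, 0.299, 0.15], [0.633, 0.368, 0.183]]
green [267, 120, 12, 6, 27] [[0.61, 0.125, 0.141], [0.655, 0.224, 0.151], [0.669, 0.226, 0.249]]
green [351, 280, 73, 41, 2505] [[0.597, -0.349, 0.191], [0.651, -0.308, 0.193], [0.704, -0.266, 0.196]]
green [331, 284, 3, 16, 31] [[0.587, -0.255, 0.13], [0.592, -0.242, 0.132], [0.599, -0.228, 0.15]]
green [337, 316, 104, 30, 89
[... 1238 characters left out ...]
en [303, 179, 51, 20, 114] [[0.698, 0.223, 0.132], [0.748, 0.278, 0.15], [0.751, 0.376, 0.156]]
green [306, 189, 45, 20, 124] [[0.721, 0.226, 0.082], [0.745, 0.292, 0.093], [0.749, 0.375, 0.108]]
green [304, 198, 44, 19, 117] [[0.717, 0.225, 0.033], [0.745, 0.287, 0.046], [0.749, 0.372, 0.059]]
green [122, 218, 27, 38, 882] [[0.596, -0.348, 0.187], [0.654, -0.306, 0.192], [0.707, -0.264, 0.196]]
green [144, 222, 18, 50, 254] [[0.612, -0.305, 0.096], [0.698, -0.261, 0.134], [0.742, -0.231, 0.19]]
green [114, 244, 14, 22, 45] [[0.582, -0.384, 0.086], [0.707, -0.372, 0.187], [0.718, -0.353, 0.192]]
green [119, 269, 13, 5, 29] [[0.7, -0.383, 0.124], [0.71, -0.367, 0.129], [0.717, -0.351, 0.144]]
```

View pics/c1.png

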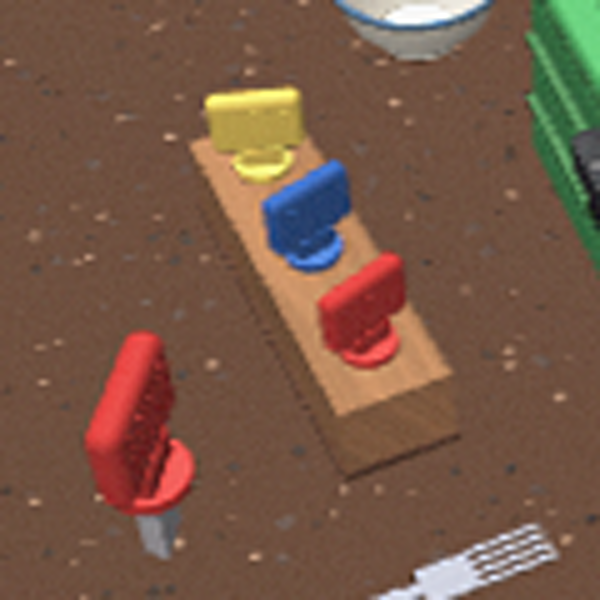

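View pics/c2.png

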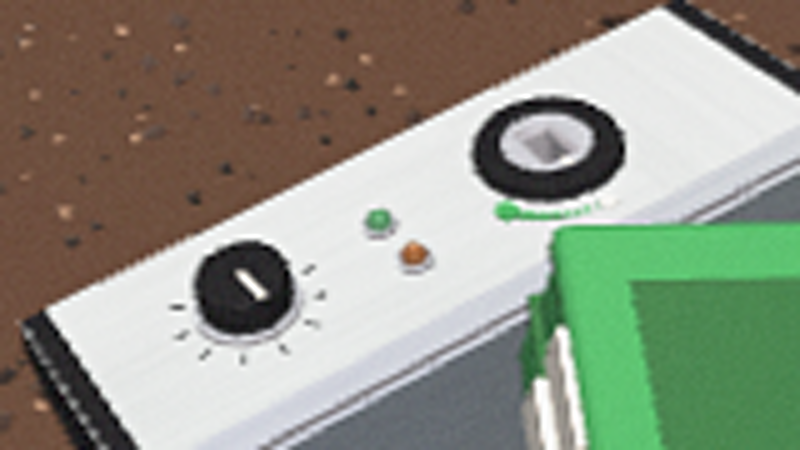

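```bash
cat >> h.py <<'E'
def plane(P):
    P=P[~np.isnan(P).any(1)]
    for _ in range(8):
        c=P.mean(0);n=np.linalg.svd(P-c,full_matrices=False)[2][2]
        d=(P-c)@n; P=P[abs(d)<max(2.0*np.median(abs(d)),.0015)]
    return c,n*np.sign(n[2]),len(P),d.std()
def rayplane(p,uv,c,n):
    K=p["K"];T=np.linalg.inv(p["camera_from_world"].astype(float))
    d=T[:3,:3]@np.array([(uv[0]-K[0,2])/K[0,0],-(uv[1]-K[1,2])/K[1,1],-1]);o=T[:3,3]
    return o+d*((c-o)@n/(d@n))
E
python3 - <<'E'
from h import *
for nm in ("side0","scene0"):
    p=load(nm);W=world(p);col=p["color"].astype(int)
    # panel: white pixels with expected height and location
    m=(col.min(-1)>150)&(W[...,0]>.45)&(W[...,0]<.80)&(W[...,1]>-.225)&(W[...,1]<-.08)&(W[...,2]>.04)&(W[...,2]<.1)
    c,n,k,s=plane(W[m]); print(nm,"panel",c.round(4),n.round(4),k,s.round(4),"tilt",np.degrees(np.arccos(n[2])).round(1),"az",np.degrees(np.arctan2(n[1],n[0])).round(1))
    # bezel: dark blob near the keyway
    d=(col.max(-1)<75)&(np.hypot(W[...,0]-.657,W[...,1]+.147)<.05)
    kk,l,st,ce=cv2.connectedComponentsWithStats(d.astype(np.uint8))
    i=1+np.argmax(st[1:,4]);
    cs,_=cv2.findContours((l==i).astype(np.uint8),cv2.RETR_EXTERNAL,cv2.CHAIN_APPROX_NONE)
    e=cv2.fitEllipse(cv2.convexHull(max(cs,key=len)));print(st[i],e)
    cb=c+n*.0045
    q=rayplane(p,e[0],c+n*.007,n); print("bezel centre on face plane",q.round(4))
    # steel disc
    x,y=map(int,e[0])
    R=W[y-8:y+9,x-11:x+12].reshape(-1,3); print("disc pts",np.nanpercentile((R-c)@n,[5,25,50,75,95]).round(4))
E
```

```text
side0 panel [ 0.5973 -0.1637  0.0742] [-0.0608  0.4416  0.8951] 3216 0.0007 tilt 26.5 az 97.8
[320 245  30  20 297] ((334.3381652832031, 254.5437469482422), (20.3709659576416, 29.632047653198242), 84.66971588134766)
bezel centre on face plane [ 0.6556 -0.1512  0.0798]
disc pts [-0.0009  0.0057  0.0067  0.0074  0.0085]
scene0 panel [ 0.621  -0.1599  0.0728] [-0.0607  0.445   0.8935] 1114 0.0009 tilt 26.7 az 97.8
[183 229  20  16 111] ((192.4149627685547, 236.51588439941406), (13.988107681274414, 20.19252586364746), 111.83759307861328)
bezel centre on face plane [ 0.6603 -0.1476  0.0772]
disc pts [-0.0021  0.0013  0.005   0.0078  0.0102]
```

```bash
python3 - <<'E'
from h import *
for nm in ("side0","scene0"):
    p=load(nm);W=world(p);col=p["color"].astype(int);B,G,R=[col[...,i] for i in range(3)]
    m=(W[...,2]>.05)&(W[...,2]<.062)&(abs(W[...,0]-.47)<.06)&(W[...,1]>.13)&(W[...,1]<.42)&(R>90)&(G>50)&(B<110)&(R-B>30)&(R-G>15)&(G-B>10)
    P=W[m];r=cv2.minAreaRect((P[:,:2]*1000).astype(np.float32));print(nm,"stand top",m.sum(),P[:,2].mean().round(4),r)
    for k,mm in (("red",(R>90)&(G<75)&(B<75)&(R>2*G)),("blue",(B>90)&(R<80)&(G<120)&(B>1.4*G)),("yel",(R>110)&(G>90)&(B<110)&(R>1.8*B)&(G>.8*R))):
        h=mm&(W[...,2]>.077)&(W[...,2]<.113)&(W[...,0]>.42)&(W[...,0]<.53)&(W[...,1]>.15)&(W[...,1]<.4)
        P=W[h]
        c,n,kk,s=plane(P) if 0 else (0,0,0,0)
        # 2D line fit in xy
        v=cv2.fitLine((P[:,:2]*1000).astype(np.float32),cv2.DIST_HUBER,0,.5,.01).ravel()
        t=(P[:,:2]*1000-v[2:])@v[:2]
        print(k,len(P),v.round(2),"ang",np.degrees(np.arctan2(v[1],v[0])).round(1),"ext",np.percentile(t,[1,99]).round(1),"mid",(v[2:]+v[:2]*np.percentile(t,[1,99]).mean()).round(1))
        h=mm&(W[...,2]>.057)&(W[...,2]<.066)&(W[...,0]>.42)&(W[...,0]<.53)&(W[...,1]>.15)&(W[...,1]<.4)
        if h.sum()>5: print("  collar",cv2.minEnclosingCircle((W[h][:,:2]*1000).astype(np.float32)),W[h].mean(0).round(3),h.sum())
E
```

```text
side0 stand top 753 0.0558 ((469.16253662109375, 283.66424560546875), (66.68063354492188, 239.8651123046875), 6.367006301879883)
red 185 [9.0000e-01 4.3000e-01 4.7922e+02 1.9807e+02] ang 25.3 ext [-24.8  27. ] mid [480.2 198.5]
  collar ((477.2333679199219, 198.24481201171875), 13.595831871032715) [0.477 0.194 0.062] 24
blue 167 [9.2000e-01 3.9000e-01 4.7021e+02 2.7747e+02] ang 22.8 ext [-25.  26.] mid [470.7 277.7]
  collar ((469.02197265625, 276.7696228027344), 13.502696990966797) [0.471 0.273 0.062] 24
yel 172 [ 9.8000e-01 -2.1000e-01  4.5998e+02  3.5672e+02] ang -12.1 ext [-26.4  25.5] mid [459.5 356.8]
  collar ((461.7019348144531, 362.0621337890625), 18.851356506347656) [0.459 0.355 0.061] 30
scene0 stand top 615 0.0548 ((471.2822265625, 285.0144348144531), (71.49944305419922, 239.2003631591797), 5.870625972747803)
red 111 [9.0000e-01 4.4000e-01 4.8276e+02 2.0098e+02] ang 25.9 ext [-25.1  25.4] mid [482.9 201.1]
  collar ((481.5560302734375, 202.99229431152344), 16.25334358215332) [0.484 0.198 0.062] 23
blue 103 [9.2000e-01 3.8000e-01 4.7490e+02 2.8086e+02] ang 22.6 ext [-26.4  24.3] mid [474.  280.5]
  collar ((473.3844299316406, 282.65008544921875), 14.588447570800781) [0.475 0.278 0.061] 21
yel 80 [ 9.9000e-01 -1.7000e-01  4.6805e+02  3.5831e+02] ang -9.7 ext [-28.8  22.9] mid [465.2 358.8]
  collar ((461.8251953125, 362.7684020996094), 16.631898880004883) [0.462 0.355 0.062] 17
```

```bash
cat >> h.py <<'E'
from scipy.spatial.transform import Rotation as Ro
def cur():
    from workcell import read_state
    s=read_state(); return s,np.array(s["position"]),Ro.from_euler("xyz",s["orientation"])
def frame(xd,yd):
    xd=xd/np.linalg.norm(xd); yd=yd-xd*(yd@xd); yd/=np.linalg.norm(yd)
    return Ro.from_matrix(np.c_[xd,yd,np.cross(xd,yd)])
def az(a,el=0): a=np.radians(a);return np.array([np.cos(a),np.sin(a),0.])
def delta(P,R):
    s,p,r=cur()
    print("t",round(s["t"],2),"pos",p.round(4),"q",np.round(s["qpos"],2),"F",np.round(s["force"],1),"grip",round(s["grip_width"],3))
    d=r.inv().apply(P-p)*1000; w=(r.inv()*R).as_rotvec(degrees=True)
    print("shift tool mm",d.round(1),"rotvec tool deg",w.round(1)); 
E
python3 - <<'E'
from h import *
s,p,r=cur();print(r.as_matrix().round(3))
T=np.linalg.inv(load("wrist0")["camera_from_world"]);print("wristcam",T.round(3))
R=frame(np.array([0,0,-1.]),az(-64.4)); delta(np.array([.479,.203,.22]),R)
R=frame(np.array([0,0,-1.]),az(115.6)); delta(np.array([.479,.203,.22]),R)
E
```

```text
[[-0.  1.  0.]
 [ 0.  0. -1.]
 [-1. -0. -0.]]
wristcam [[ 1.     0.     0.001  0.625]
 [-0.     0.959  0.282  0.078]
 [-0.001 -0.282  0.959  0.384]
 [ 0.     0.     0.     1.   ]]
t 1.05 pos [0.625  0.     0.2225] q [-0.13  0.22  1.53  0.    1.39 -0.13] F [ 0.  -0.2 -0.3] grip 1.001
shift tool mm [   2.5 -146.  -203. ] rotvec tool deg [64.4 -0.   0. ]
t 1.05 pos [0.625  0.     0.2225] q [-0.13  0.22  1.53  0.    1.39 -0.13] F [ 0.  -0.2 -0.3] grip 1.001
shift tool mm [   2.5 -146.  -203. ] rotvec tool deg [-115.6   -0.    -0. ]
```

Call:
arm_command --increments '[[[-8, -24, -34], [0, 0, 0], 0.6], [[-8, -24, -34], [0, 0, 0], 0.6], [[-8, -24, -34], [0, 0, 0], 0.6], [[-8, -24, -34], [0, 0, 0], 0.6], [[-8, -25, -34], [0, 0, 0], 0.6], [[0, -25, -33], [0, 0, 0], 0.6]]'

```text
t: 1.8
position: [0.4786, 0.2041, 0.2636]
orientation: [1.868, 1.569, 0.297]
force: [-0.3, 0.4, 1.1]
grip_width: 0.601
```

Call:
arm_command --increments '[[[0, 0, 0], [9.2, 0, 0], 0.6], [[0, 0, 0], [9.2, 0, 0], 0.6], [[0, 0, 0], [9.2, 0, 0], 0.6], [[0, 0, 0], [9.2, 0, 0], 0.6], [[0, 0, 0], [9.2, 0, 0], 0.6], [[0, 0, 0], [9.2, 0, 0], 0.6], [[0, 0, 0], [9.2, 0, 0], 0.6], [[0, 0, 0], [0, 0, 0], 0.6]]'

```text
t: 2.8
position: [0.479, 0.203, 0.2627]
orientation: [3.089, 1.571, 0.395]
force: [-0.0, -0.1, 0.7]
grip_width: 0.602
```

```bash
python3 - <<'E'
from workcell import *
from h import *
R=frame(np.array([0,0,-1.]),az(-64.4)); delta(np.array([.479,.203,.26]),R)
for n in ["scene","side","wrist"]:
    p=capture(n); cv2.imwrite(f"pics/{n}1.png",p["color"])
    np.savez(f"{n}1.npz",**{k:v for k,v in p.items() if isinstance(v,np.ndarray)})
    print(n,[(np.round(r["point"],3).tolist(),round(r["p"],2)) for r in recognise(p,"key_red")])
E
```

```text
t 2.8 pos [0.479  0.203  0.2627] q [ 0.25 -0.06  1.75  0.    1.45  1.37] F [-0.  -0.1  0.7] grip 0.602
shift tool mm [2.7 0.  0. ] rotvec tool deg [ 0.1 -0.  -0. ]
scene [([0.354, 0.146, 0.096], 0.73), ([0.484, 0.199, 0.093], 0.7)]
side [([0.347, 0.142, 0.109], 0.75), ([0.473, 0.199, 0.09], 0.61)]
wrist [([0.48, 0.211, 0.109], 0.95), ([0.346, 0.15, 0.128], 0.89)]
```

View pics/wrist1.png

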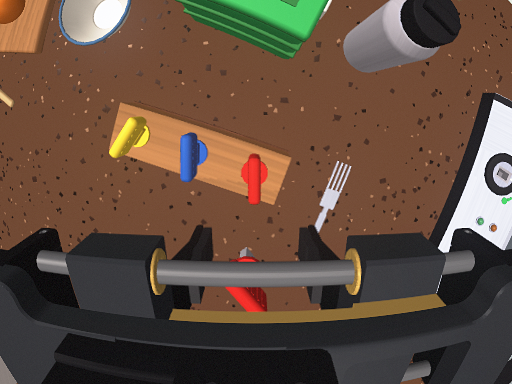

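View pics/side1.png

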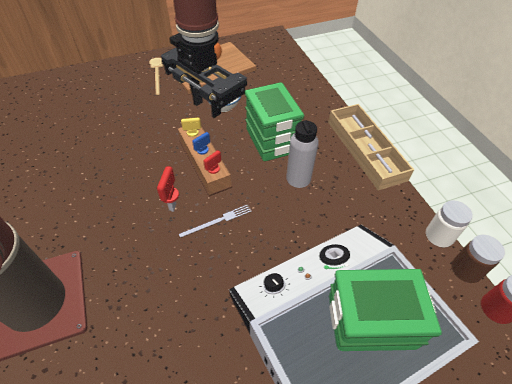

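```bash
cat >> h.py <<'E'
def worldf(p):
    K=p["K"];z=p["z_map"];v,u=np.mgrid[0:384,0:512]
    a=(u-K[0,2])/K[0,0];b=(v-K[1,2])/K[1,1];th=np.hypot(a,b)+1e-9;t=np.tan(th)/th
    X=np.stack([a*t*z,-b*t*z,-z],-1);T=np.linalg.inv(p["camera_from_world"].astype(float))
    W=X@T[:3,:3].T+T[:3,3];W[(z<=0)|(th>1.45)]=np.nan;return W
def projf(p,P):
    c=p["camera_from_world"]@np.r_[P,1];a,b,z=c[0],-c[1],-c[2];r=np.hypot(a,b);th=np.arctan2(r,z)
    return np.array([p["K"][0,2]+p["K"][0,0]*th*a/r,p["K"][1,2]+p["K"][1,1]*th*b/r])
def rayf(p,uv,z0):
    a=(uv[0]-p["K"][0,2])/p["K"][0,0];b=(uv[1]-p["K"][1,2])/p["K"][1,1];th=np.hypot(a,b)
    d=np.array([np.sin(th)*a/th,-np.sin(th)*b/th,-np.cos(th)]);T=np.linalg.inv(p["camera_from_world"].astype(float))
    d=T[:3,:3]@d;o=T[:3,3];return o+d*(z0-o[2])/d[2]
E
python3 - <<'E'
from h import *
p=load("wrist1");s=load("side1")
tcp=np.array([.479,.203,.2627])
print("tcp side",proj(s,tcp),"wrist",projf(p,tcp))
W=worldf(p);col=p["color"].astype(int);B,G,R=[col[...,i] for i in range(3)]
red=(R>90)&(G<75)&(B<75)&(R>2*G)
blu=(B>90)&(R<80)&(G<120)&(B>1.4*G);yel=(R>110)&(G>90)&(B<110)&(R>1.8*B)&(G>.8*R)
for k,mm in(("red",red),("blu",blu),("yel",yel)):
    reg=(W[...,0]>.42)&(W[...,0]<.53)&(W[...,1]>.14)&(W[...,1]<.41)
    t=mm&reg&(W[...,2]>.104)&(W[...,2]<.116);P=W[t]
    print(k,"top",t.sum(),P.mean(0).round(4),cv2.minAreaRect((P[:,:2]*1000).astype(np.float32)))
    t=mm&reg&(W[...,2]>.057)&(W[...,2]<.064);P=W[t]
    print("  collar",t.sum(),cv2.minEnclosingCircle((P[:,:2]*1000).astype(np.float32)))
m=(W[...,2]>.05)&(W[...,2]<.06)&(abs(W[...,0]-.47)<.06)&(W[...,1]>.13)&(W[...,1]<.42)
P=W[m];print("stand",P[:,2].mean(),cv2.minAreaRect((P[:,:2]*1000).astype(np.float32)))
E
```

```text
tcp side (np.float64(206.31687402595793), np.float64(109.42239202002641)) wrist [255.64536427 241.50557538]
red top 561 [0.4782 0.2043 0.1077] ((476.95855712890625, 203.76353454589844), (53.616153717041016, 13.45763874053955), 25.36529541015625)
  collar 200 ((476.9455871582031, 204.020751953125), 16.39607810974121)
blu top 460 [0.4682 0.2821 0.1078] ((467.89862060546875, 282.8499450683594), (52.16741943359375, 13.809316635131836), 25.196453094482422)
  collar 140 ((469.6910095214844, 279.65777587890625), 15.372121810913086)
yel top 454 [0.4604 0.3612 0.1078] ((459.0386047363281, 361.9643859863281), (13.535017013549805, 52.219852447509766), 76.89764404296875)
  collar 150 ((457.97625732421875, 358.0795593261719), 15.829898834228516)
stand 0.054810882242012623 ((467.60601806640625, 283.35595703125), (67.23881530761719, 237.25254821777344), 6.491933345794678)
```

Call:
arm_command --increments '[[[40, -1.5, 1.3], [0, 0, 0], 0.6], [[40, 0, 0], [0, 0, 0], 0.6], [[35, 0, 0], [0, 0, 0], 0.6], [[30, 0, 0], [0, 0, 0], 0.6], [[20, 0, 0], [0, 0, 0], 0.6], [[15, 0, 0], [0, 0, 0], 0.6], [[12, 0, 0], [0, 0, 0], 0.6], [[0, 0, 0], [0, 0, 0], 0.6]]'

```text
t: 4.1
position: [0.4767, 0.2037, 0.0699]
orientation: [-0.187, 1.569, -2.882]
force: [-0.6, -0.8, -0.6]
grip_width: 0.603
```

Call:
arm_command --increments '[[[0, 0, 0], [0, 0, 0], 0.3], [[0, 0, 0], [0, 0, 0], 0.1], [[0, 0, 0], [0, 0, 0], 0.0], [[0, 0, 0], [0, 0, 0], 0.0], [[0, 0, 0], [0, 0, 0], 0.0], [[0, 0, 0], [0, 0, 0], 0.0]]' --force 40

```text
t: 4.85
position: [0.4773, 0.2038, 0.0707]
orientation: [2.78, 1.571, 0.085]
force: [-0.3, 0.6, 1.2]
grip_width: 0.159
```

```bash
cat > cap.py <<'E'
import sys
from workcell import *
from h import *
t=sys.argv[1]
for n in sys.argv[2:]:
    p=capture(n); cv2.imwrite(f"pics/{n}{t}.png",p["color"])
    np.savez(f"{n}{t}.npz",**{k:v for k,v in p.items() if isinstance(v,np.ndarray)})
s,p,r=cur();print(s["t"],p.round(4),s["force"].round(1),s["grip_width"])
E
python3 cap.py 2 side wrist
```

```text
4.95 [0.4773 0.2038 0.0707] [ 0.  -0.8  2. ] 0.1560374135810461
```

View pics/wrist2.png

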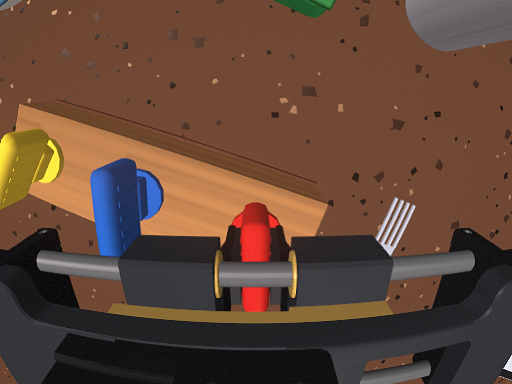

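Call:
arm_command --increments '[[[-10, 0, 0], [0, 0, 0], 0.0], [[-25, 0, 0], [0, 0, 0], 0.0], [[-40, 0, 0], [0, 0, 0], 0.0], [[-40, 0, 0], [0, 0, 0], 0.0], [[-40, 0, 0], [0, 0, 0], 0.0], [[-40, 0, 0], [0, 0, 0], 0.0], [[-35, 0, 0], [0, 0, 0], 0.0], [[0, 0, 0], [0, 0, 0], 0.0]]'

```text
t: 5.95
position: [0.4788, 0.2043, 0.3047]
orientation: [2.956, 1.564, 0.261]
force: [-0.5, -0.0, -0.8]
grip_width: 0.156
```

```bash
cat >> h.py <<'E'
t27=np.radians(27)
KW=np.array([.658,-.1495,.0785]);NA=97.8
def nrm(): return np.cos(t27)*np.array([0,0,1.])+np.sin(t27)*az(NA)
E
python3 cap.py 3 side wrist scene; python3 - <<'E'
from h import *
n=nrm();R=frame(-n,az(NA-90));delta(KW+n*.0957,R)
p=load("side3");W=world(p);m=(W[...,2]>.19)&(W[...,2]<.22)&(W[...,0]>.5)&(W[...,1]>0)
print(np.nanmedian(W[m],axis=0),m.sum())
E
```

```text
6.1 [0.4765 0.2036 0.2993] [-0.6  0.1  0.3] 0.15953923861036487
t 6.1 pos [0.4765 0.2036 0.2993] q [ 0.25 -0.08  1.7  -0.    1.52  1.38] F [-0.6  0.1  0.3] grip 0.16
shift tool mm [135.4 355.6 -24.6] rotvec tool deg [-70.8 -23.2  17.1]
[0.70072004 0.12880764 0.19729498] 298
```

View pics/side3.png

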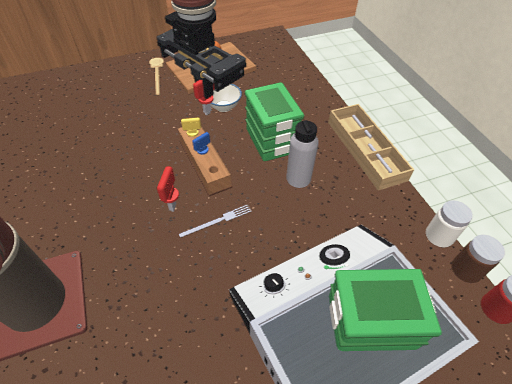

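Call:
arm_command --increments '[[[0, 45, -3], [0, 0, 0], 0.0], [[0, 45, -3], [0, 0, 0], 0.0], [[0, 45, -3], [0, 0, 0], 0.0], [[0, 45, -3], [0, 0, 0], 0.0], [[0, 45, -3], [0, 0, 0], 0.0], [[0, 45, -3], [0, 0, 0], 0.0], [[0, 45, -3], [0, 0, 0], 0.0], [[0, 40, -4], [0, 0, 0], 0.0]]'

```text
t: 7.1
position: [0.6528, -0.1069, 0.2979]
orientation: [-0.73, 1.567, 2.858]
force: [0.6, 1.1, -0.5]
grip_width: 0.158
```

Call:
arm_command --increments '[[[0, 0, 0], [-9, 0, 0], 0.0], [[0, 0, 0], [-9, 0, 0], 0.0], [[0, 0, 0], [-9, 0, 0], 0.0], [[0, 0, 0], [-9, 0, 0], 0.0], [[0, 0, 0], [-9, 0, 0], 0.0], [[0, 0, 0], [-9, 0, 0], 0.0], [[0, 0, 0], [-9, 0, 0], 0.0], [[0, 0, 0], [-9, 0, 0], 0.0]]'

```text
t: 8.1
position: [0.6522, -0.1053, 0.2979]
orientation: [-1.986, 1.567, 2.864]
force: [0.7, 0.3, -0.3]
grip_width: 0.158
```

Call:
arm_command --increments '[[[0, 0, 0], [0, -9, 0], 0.0], [[0, 0, 0], [0, -9, 0], 0.0], [[0, 0, 0], [0, -9, 0], 0.0], [[0, 0, 0], [0, 0, 0], 0.0]]'

```text
t: 8.6
position: [0.6516, -0.1026, 0.2965]
orientation: [-0.014, 1.102, -1.447]
force: [-0.6, 0.6, -1.3]
grip_width: 0.158
```

```bash
python3 cap.py 4 side wrist scene; python3 - <<'E'
from h import *
n=nrm();R=frame(-n,az(NA-90));delta(KW+n*.0957,R)
E
```

```text
8.75 [ 0.6529 -0.106   0.2998] [-0.3  0.4  0. ] 0.16234603811701778
t 8.75 pos [ 0.6529 -0.106   0.2998] q [-0.05  0.22  1.45 -0.47  1.4  -0.12] F [-0.3  0.4  0. ] grip 0.162
shift tool mm [121.6  -0.7 -61.1] rotvec tool deg [-0.2 -0.1  0.2]
```

View pics/side4.png

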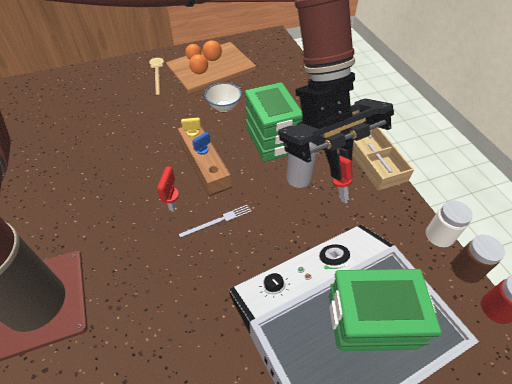

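View pics/wrist4.png

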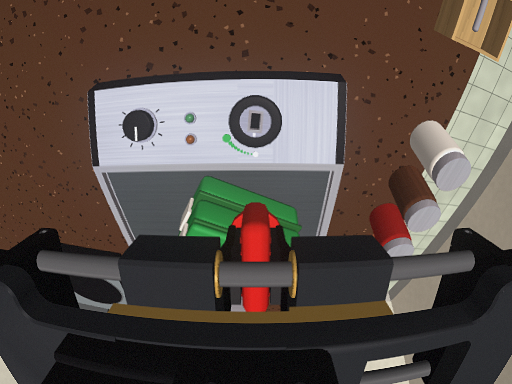

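```bash
python3 - <<'E'
from h import *
p=load("wrist4");W=worldf(p);col=p["color"].astype(int)
m=(col.min(-1)>140)&(W[...,0]>.45)&(W[...,0]<.80)&(W[...,1]>-.225)&(W[...,1]<-.08)&(W[...,2]>.04)&(W[...,2]<.1)
c,n,k,s=plane(W[m]);print("panel",c.round(4),n.round(4),k,s.round(4),"tilt",np.degrees(np.arccos(n[2])).round(1),"az",np.degrees(np.arctan2(n[1],n[0])).round(1))
def ray(uv):
    a=(uv[...,0]-p["K"][0,2])/p["K"][0,0];b=(uv[...,1]-p["K"][1,2])/p["K"][1,1];th=np.hypot(a,b)
    d=np.stack([np.sin(th)*a/th,-np.sin(th)*b/th,-np.cos(th)],-1);T=np.linalg.inv(p["camera_from_world"].astype(float));return T[:3,3],d@T[:3,:3].T
def hit(uv,c):
    o,d=ray(np.asarray(uv,float));return o+d*(((c-o)@n)/(d@n))[...,None]
u=np.array([0,0,1.])-n*n[2];u/=np.linalg.norm(u);v=np.cross(n,u)  # v: to the left looking at panel w/ up=u
# rectify face plane: 0.25 mm/px
cf=c+n*.007
ctr=hit(np.array([[255,122.]]),cf)[0]
g=np.arange(-60,60,.25)/1000
gy,gx=np.meshgrid(g,g,indexing='ij') # rows down = -u ; cols right = -v
P=ctr+(-gy)[...,None]*u+(-gx)[...,None]*v
cw=p["camera_from_world"].astype(float);C=P@cw[:3,:3].T+cw[:3,3];a,b,z=C[...,0],-C[...,1],-C[...,2];r=np.hypot(a,b);th=np.arctan2(r,z)
im=cv2.remap(p["color"],(p["K"][0,2]+p["K"][0,0]*th*a/r).astype(np.float32),(p["K"][1,2]+p["K"][1,1]*th*b/r).astype(np.float32),cv2.INTER_CUBIC)
cv2.imwrite("pics/rect4.png",im)
gray=im.max(-1)
bz=(gray<80).astype(np.uint8)
k,l,st,ce=cv2.connectedComponentsWithStats(bz);
for i in range(1,k):
    if st[i,4]>300:
        cs,_=cv2.findContours((l==i).astype(np.uint8),cv2.RETR_EXTERNAL,cv2.CHAIN_APPROX_NONE);h=cv2.convexHull(max(cs,key=len))
        e=cv2.fitEllipse(h) if len(h)>5 else None;ra=cv2.minAreaRect(h)
        f=lambda q:(ctr-(q[1]-240)*.25e-3*u-(q[0]-240)*.25e-3*v).round(4)
        print(st[i].tolist(),e,f(e[0]) if e else 0,"rect",ra,f(ra[0]))
E
```

```text
panel [ 0.6161 -0.1562  0.0706] [-0.0604  0.4448  0.8936] 13620 0.0006 tilt 26.7 az 97.7
[107, 112, 267, 267, 33484] ((240.1262664794922, 245.0455322265625), (265.2094421386719, 266.6808166503906), 55.053306579589844) [ 0.6558 -0.1455  0.0758] rect ((240.42303466796875, 244.61537170410156), (264.86932373046875, 264.59197998046875), 33.690067291259766) [ 0.6557 -0.1456  0.0758]
[216, 206, 50, 82, 3146] ((239.98138427734375, 246.1114044189453), (54.85025405883789, 99.4934310913086), 6.582479000091553) [ 0.6558 -0.1453  0.0757] rect ((240.36663818359375, 246.55039978027344), (43.18372344970703, 78.15412139892578), 5.856013774871826) [ 0.6557 -0.1452  0.0756]
[0, 462, 480, 18, 7645] ((244.78857421875, 471.1904602050781), (24.573928833007812, 620.8216552734375), 89.93798828125) [ 0.6478 -0.0956  0.0504] rect ((239.5, 470.5), (17.0, 479.0), 90.0) [ 0.6492 -0.0956  0.0505]
```

View pics/rect4.png

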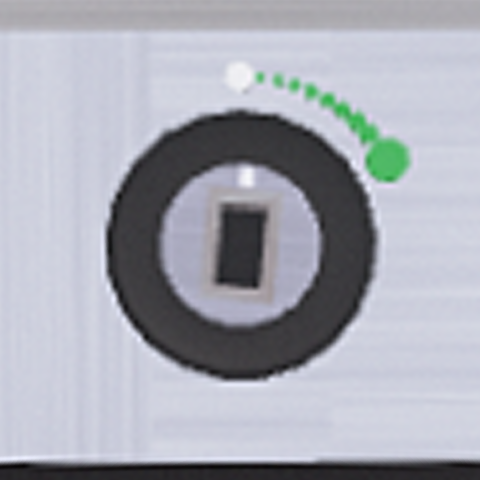

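```bash
sed -i 's/^KW=.*/KW=np.array([.6558,-.1455,.0758]);NA=97.7/' h.py; cat >> h.py <<'E'
def tgt(off,cw,org=.0157):
    n=nrm();R0=frame(-n,az(NA-90));R=R0*Ro.from_rotvec([cw,0,0],degrees=True)
    delta(KW+n*(off+org),R)
E
python3 -c "
from h import *
tgt(.06,5)"
```

```text
t 8.75 pos [ 0.6529 -0.106   0.2998] q [-0.05  0.22  1.45 -0.47  1.4  -0.12] F [-0.3  0.4  0. ] grip 0.162
shift tool mm [142.   -2.3 -66.1] rotvec tool deg [ 4.9 -0.1  0.1]
```

Call:
arm_command --increments '[[[0, -1, -33], [5, 0, 0], 0.0], [[0, -1.3, -33], [0, 0, 0], 0.0], [[35, 0, 0], [0, 0, 0], 0.0], [[35, 0, 0], [0, 0, 0], 0.0], [[35, 0, 0], [0, 0, 0], 0.0], [[25, 0, 0], [0, 0, 0], 0.0], [[12, 0, 0], [0, 0, 0], 0.0], [[0, 0, 0], [0, 0, 0], 0.0]]'

```text
t: 9.75
position: [0.6541, -0.1123, 0.1437]
orientation: [0.085, 1.1, -1.442]
force: [-0.4, -1.2, -0.7]
grip_width: 0.155
```

```bash
python3 cap.py 5 side wrist scene; python3 - <<'E'
from h import *
tgt(.06,5)
s=load("side5")
cv2.imwrite("pics/c5.png",cv2.resize(s["color"][185:285,285:405],None,fx=6,fy=6,interpolation=cv2.INTER_CUBIC))
s=load("scene5")
cv2.imwrite("pics/d5.png",cv2.resize(s["color"][185:265,150:250],None,fx=6,fy=6,interpolation=cv2.INTER_CUBIC))
E
```

```text
9.9 [ 0.6554 -0.1111  0.1457] [0.7 0.4 0.3] 0.15966056520118174
t 9.9 pos [ 0.6554 -0.1111  0.1457] q [-0.06  0.35  1.6  -0.51  1.15  0.1 ] F [0.7 0.4 0.3] grip 0.16
shift tool mm [ 2.1 -4.3 -0.9] rotvec tool deg [-0.2  0.  -0.1]
```

View pics/c5.png

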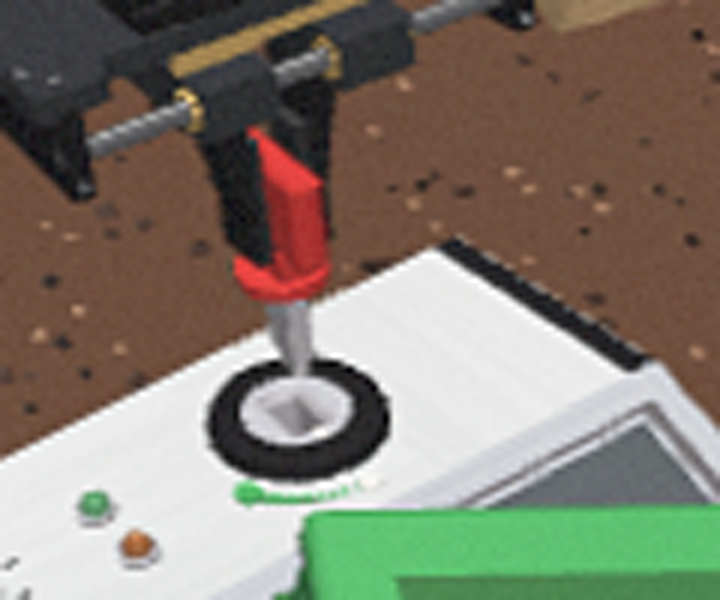

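View pics/d5.png

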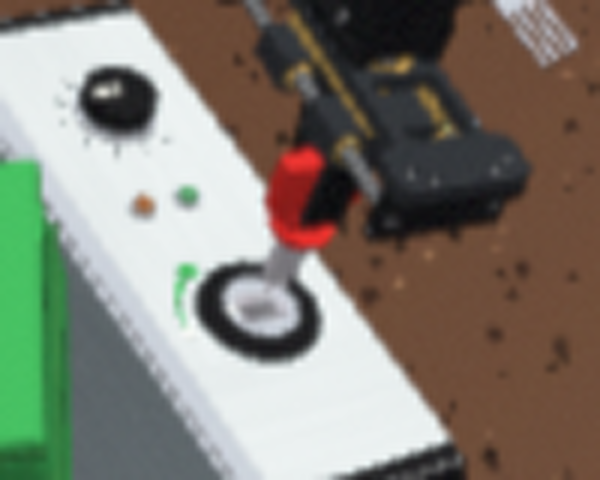

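View pics/wrist5.png

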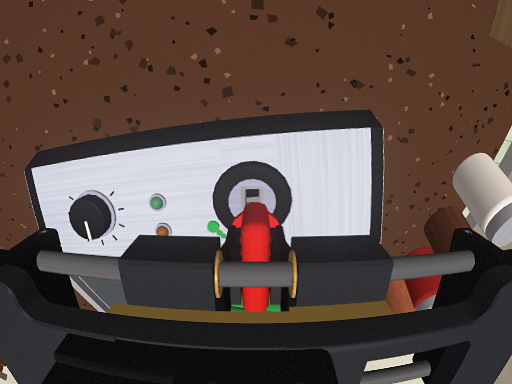

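```bash
python3 - <<'E'
from h import *
p=load("wrist5");W=worldf(p);col=p["color"].astype(int)
m=(col.min(-1)>140)&(W[...,0]>.45)&(W[...,0]<.80)&(W[...,1]>-.225)&(W[...,1]<-.08)&(W[...,2]>.04)&(W[...,2]<.1)
c,n,k,s=plane(W[m]);print("panel",c.round(4),n.round(4),k,s.round(4),"tilt",np.degrees(np.arccos(n[2])).round(1),"az",np.degrees(np.arctan2(n[1],n[0])).round(1))
u=np.array([0,0,1.])-n*n[2];u/=np.linalg.norm(u);v=np.cross(n,u)
cf=c+n*.007;ctr=KW-n*((KW-cf)@n)
g=np.arange(-60,60,.25)/1000
gy,gx=np.meshgrid(g,g,indexing='ij')
P=ctr+(-gy)[...,None]*u+(-gx)[...,None]*v
cw=p["camera_from_world"].astype(float);C=P@cw[:3,:3].T+cw[:3,3];a,b,z=C[...,0],-C[...,1],-C[...,2];r=np.hypot(a,b);th=np.arctan2(r,z)
im=cv2.remap(p["color"],(p["K"][0,2]+p["K"][0,0]*th*a/r).astype(np.float32),(p["K"][1,2]+p["K"][1,1]*th*b/r).astype(np.float32),cv2.INTER_CUBIC)
cv2.circle(im,(240,240),80,(0,0,255),1);cv2.circle(im,(240,240),140,(0,255,255),1)
cv2.imwrite("pics/rect5.png",im); print(ctr)
s,pp,R=cur();X,Y,Z=R.as_matrix().T
tip=pp+X*.0567;org=pp+X*.0157
for nm in("side5","scene5"):
    q=load(nm);f=lambda P:np.round(proj(q,P),1)
    print(nm,"tip",f(tip),"org",f(org),"KW",f(KW),"tip+1mm z",f(tip+Z*.005)-f(tip),f(tip+Y*.005)-f(tip))
E
```

```text
panel [ 0.6246 -0.1399  0.063 ] [-0.0621  0.4505  0.8906] 22599 0.0006 tilt 27.0 az 97.8
[ 0.65579391 -0.14545582  0.07588736]
side5 tip [333.7 245.2] org [331.6 230. ] KW [332.9 253.3] tip+1mm z [1.3 1.1] [ 2.  -0.8]
scene5 tip [194.9 231.8] org [198.9 222.6] KW [192.5 235.3] tip+1mm z [-1.4  0.2] [0.7 1.2]
```

View pics/rect5.png

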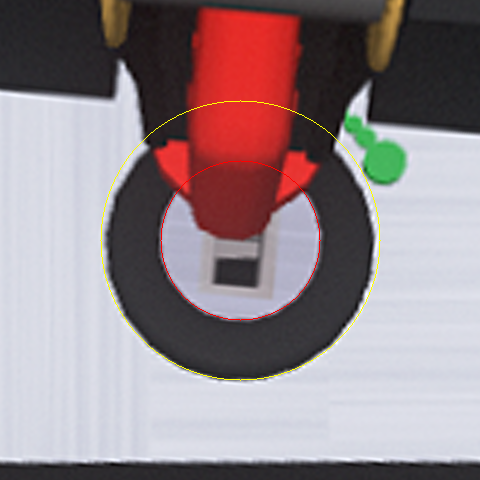

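Call:
arm_command --increments '[[[0, -3.5, -0.5], [0, 0, 0], 0.0], [[0, 0, 0], [0, 0, 0], 0.0], [[0, 0, 0], [0, 0, 0], 0.0]]'

```text
t: 10.28
position: [0.651, -0.1106, 0.144]
orientation: [0.088, 1.1, -1.437]
force: [0.8, -1.1, -1.1]
grip_width: 0.161
```

```bash
python3 - <<'E'
from h import *
from workcell import capture
for i in range(5): tgt(.06,5); p=capture("wrist")
cv2.imwrite("pics/wrist6.png",p["color"])
np.savez("wrist6.npz",**{k:v for k,v in p.items() if isinstance(v,np.ndarray)})
E
sed -n 1,1p /dev/null
```

```text
t 10.28 pos [ 0.651  -0.1106  0.144 ] q [-0.06  0.34  1.61 -0.51  1.15  0.1 ] F [ 0.8 -1.1 -1.1] grip 0.161
shift tool mm [1.1 0.1 0.4] rotvec tool deg [-0.1  0.   0. ]
t 10.32 pos [ 0.651  -0.1106  0.1439] q [-0.06  0.34  1.61 -0.51  1.15  0.1 ] F [-1.   0.9 -0.3] grip 0.158
shift tool mm [1.  0.1 0.4] rotvec tool deg [-0.1  0.   0. ]
t 10.38 pos [ 0.651  -0.1107  0.1438] q [-0.06  0.34  1.61 -0.51  1.15  0.1 ] F [ 0.1  0.2 -0.4] grip 0.158
shift tool mm [0.9 0.1 0.4] rotvec tool deg [-0.1  0.   0. ]
t 10.43 pos [ 0.651  -0.1107  0.1438] q [-0.06  0.34  1.61 -0.51  1.15  0.1 ] F [0.2 0.4 0.1] grip 0.158
shift tool mm [0.8 0.2 0.4] rotvec tool deg [-0.1  0.   0. ]
t 10.47 pos [ 0.651  -0.1108  0.1437] q [-0.06  0.34  1.61 -0.51  1.15  0.1 ] F [ 0.3  0.1 -0.4] grip 0.162
shift tool mm [0.7 0.2 0.4] rotvec tool deg [-0.1  0.   0. ]
```

Call:
arm_command --increments '[[[7, 0, 0.3], [0, 0, 0], 0.0], [[5, 0, 0], [0, 0, 0], 0.0], [[4, 0, 0], [0, 0, 0], 0.0], [[3, 0, 0], [0, 0, 0], 0.0], [[3, 0, 0], [0, 0, 0], 0.0], [[3, 0, 0], [0, 0, 0], 0.0], [[0, 0, 0], [0, 0, 0], 0.0]]'

```text
t: 11.4
position: [0.6523, -0.1224, 0.1213]
orientation: [0.086, 1.1, -1.439]
force: [-0.3, 0.2, -0.5]
grip_width: 0.156
```

```bash
python3 cap.py 7 side wrist scene; python3 - <<'E'
from h import *
tgt(.035,5)
s=load("side7")
a=cv2.resize(s["color"][195:285,285:385],None,fx=5,fy=5,interpolation=cv2.INTER_CUBIC)
s=load("scene7")
b=cv2.resize(s["color"][195:255,155:215],None,fx=5,fy=5,interpolation=cv2.INTER_CUBIC)
o=np.zeros((450,800,3),np.uint8);o[:,:500]=a;o[:300,500:]=b;cv2.imwrite("pics/c7.png",o)
E
```

```text
11.55 [ 0.6525 -0.1224  0.1217] [0.2 0.2 0. ] 0.15808484472508932
t 11.55 pos [ 0.6525 -0.1224  0.1217] q [-0.07  0.37  1.62 -0.52  1.11  0.1 ] F [0.2 0.2 0. ] grip 0.158
shift tool mm [ 0.8  0.1 -0. ] rotvec tool deg [-0.1  0.   0. ]
```

View pics/c7.png

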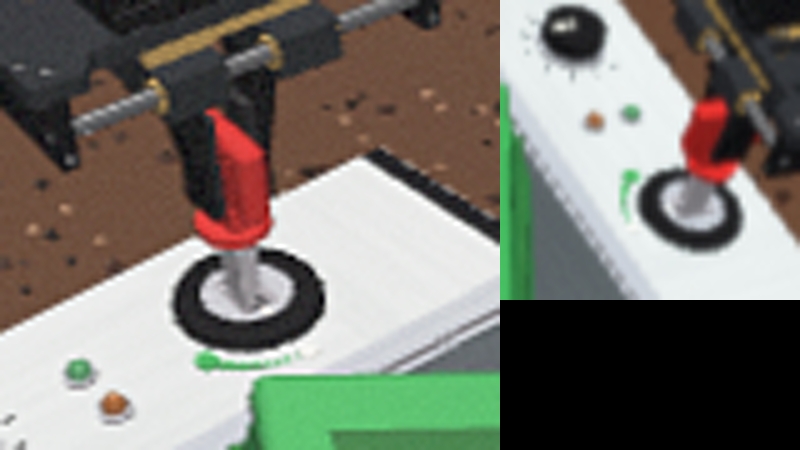

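View pics/wrist7.png

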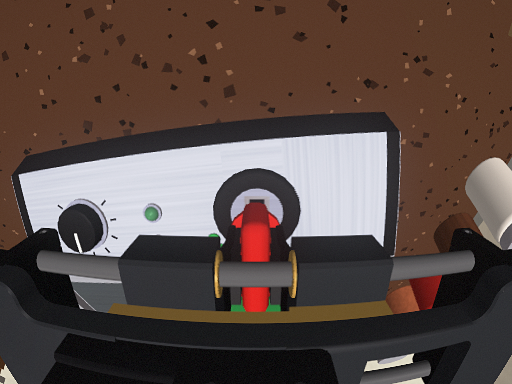

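Call:
arm_command --increments '[[[3, 0, 0], [0, 0, 0], 0.0], [[3, 0, 0], [0, 0, 0], 0.0], [[3, 0, 0], [0, 0, 0], 0.0], [[3, 0, 0], [0, 0, 0], 0.0], [[3, 0, 0], [0, 0, 0], 0.0], [[0, 0, 0], [0, 0, 0], 0.0]]'

```text
t: 12.3
position: [0.6531, -0.1293, 0.1078]
orientation: [0.086, 1.1, -1.44]
force: [0.7, -0.3, -1.0]
grip_width: 0.158
```

```bash
python3 -c "
from h import *
tgt(0.02,5);print(cur()[0]['torque'])"
```

```text
t 12.3 pos [ 0.6531 -0.1293  0.1078] q [-0.09  0.38  1.62 -0.52  1.09  0.11] F [ 0.7 -0.3 -1. ] grip 0.158
shift tool mm [0.3 0.5 0.1] rotvec tool deg [-0.1 -0.   0.1]
[0.2873337  0.04608014 0.00903202]
```

Call:
arm_command --increments '[[[3, 0, 0], [0, 0, 0], 0.0], [[3, 0, 0], [0, 0, 0], 0.0], [[3, 0, 0], [0, 0, 0], 0.0], [[3, 0, 0], [0, 0, 0], 0.0], [[2, 0, 0], [0, 0, 0], 0.0], [[0, 0, 0], [0, 0, 0], 0.0]]'

```text
t: 13.05
position: [0.654, -0.1355, 0.0954]
orientation: [0.086, 1.1, -1.439]
force: [-0.4, -0.8, 0.3]
grip_width: 0.162
```

Call:
arm_command --increments '[[[2, 0, 0], [0, 0, 0], 0.0], [[1.5, 0, 0], [0, 0, 0], 0.0], [[0, 0, 0], [0, 0, 0], 0.0]]'

```text
t: 13.42
position: [0.6543, -0.137, 0.0924]
orientation: [0.087, 1.1, -1.439]
force: [0.4, 0.1, 0.0]
grip_width: 0.159
```

```bash
python3 cap.py 8 side wrist; python3 -c "
from h import *
tgt(0.0,5)
s=load('side8')
cv2.imwrite('pics/c8.png',cv2.resize(s['color'][195:285,285:385],None,fx=6,fy=6,interpolation=cv2.INTER_CUBIC))
"
```

```text
13.525 [ 0.6544 -0.137   0.0926] [ 0.3 -0.3 -0.6] 0.15614430410403823
t 13.53 pos [ 0.6544 -0.137   0.0926] q [-0.1   0.41  1.63 -0.53  1.06  0.11] F [ 0.3 -0.3 -0.6] grip 0.156
shift tool mm [3.2 0.3 0. ] rotvec tool deg [-0.1  0.   0. ]
```

View pics/c8.png

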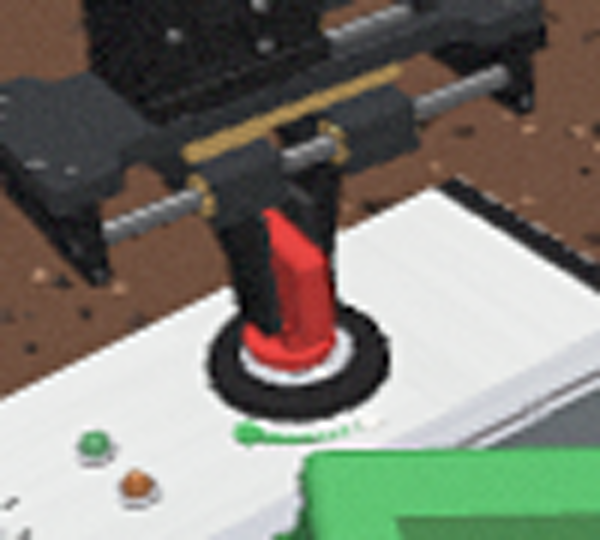

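Nearly home; press gently until the collar touches.

Call:
arm_command --increments '[[[1, 0, 0], [0, 0, 0], 0.0], [[1, 0, 0], [0, 0, 0], 0.0], [[1, 0, 0], [0, 0, 0], 0.0], [[0, 0, 0], [0, 0, 0], 0.0]]'

```text
t: 14.02
position: [0.6545, -0.1384, 0.0898]
orientation: [0.087, 1.1, -1.439]
force: [0.1, -0.0, -0.6]
grip_width: 0.159
```

Call:
arm_command --increments '[[[1, 0, 0], [0, 0, 0], 0.0], [[0, 0, 0], [0, 0, 0], 0.0], [[0, 0, 0], [0, 0, 0], 0.0]]'

```text
t: 14.4
position: [0.6547, -0.1386, 0.0895]
orientation: [0.088, 1.099, -1.438]
force: [-3.6, 3.1, 5.7]
grip_width: 0.159
```

Call:
arm_command --increments '[[[0.5, 0, 0], [0, 0, 0], 0.0], [[0, 0, 0], [0, 0, 0], 0.0], [[0, 0, 0], [0, 0, 0], 0.0]]'

```text
t: 14.78
position: [0.6547, -0.1386, 0.0895]
orientation: [0.088, 1.1, -1.438]
force: [-5.8, 4.6, 7.9]
grip_width: 0.155
```

```bash
python3 cap.py 9 side wrist scene; python3 -c "
from h import *
tgt(0.0,5);s=cur()[0];print(s['torque'])
s=load('side9')
a=cv2.resize(s['color'][195:285,285:385],None,fx=5,fy=5,interpolation=cv2.INTER_CUBIC)
s=load('scene9')
b=cv2.resize(s['color'][195:255,155:215],None,fx=5,fy=5,interpolation=cv2.INTER_CUBIC)
o=np.zeros((450,800,3),np.uint8);o[:,:500]=a;o[:300,500:]=b;cv2.imwrite('pics/c9.png',o)
"
```

```text
14.925 [ 0.6547 -0.1386  0.0895] [-5.4  4.6  7.7] 0.15372593794917727
t 14.93 pos [ 0.6547 -0.1386  0.0895] q [-0.1   0.41  1.63 -0.53  1.05  0.11] F [-5.4  4.6  7.7] grip 0.154
shift tool mm [-0.3  0.1 -0. ] rotvec tool deg [-0.1  0.   0. ]
[ 0.47051902  0.76058204 -0.30898613]
```

View pics/c9.png

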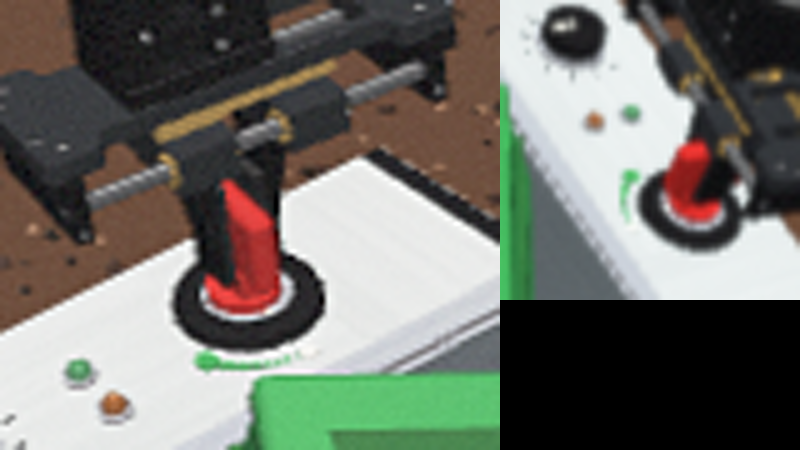

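Call:
arm_command --increments '[[[0, -0.5, 0], [4, 0, 0], 0.0], [[0, 0, 0], [6, 0, 0], 0.0], [[0, 0, 0], [6, 0, 0], 0.0], [[0, 0, 0], [6, 0, 0], 0.0], [[0, 0, 0], [0, 0, 0], 0.0]]'

```text
t: 15.55
position: [0.6555, -0.1389, 0.0898]
orientation: [0.478, 1.099, -1.432]
force: [0.1, 2.7, 6.2]
grip_width: 0.155
```

```bash
python3 -c "
from h import *
tgt(0.0,27);s,p,r=cur();print(r.inv().apply(s['torque']),r.inv().apply(s['force']))"
```

```text
t 15.55 pos [ 0.6555 -0.1389  0.0898] q [-0.1   0.41  1.63 -0.53  1.05  0.5 ] F [0.1 2.7 6.2] grip 0.155
shift tool mm [-0.3 -0.7 -0.2] rotvec tool deg [-0.1 -0.  -0.1]
[-0.0172436   0.31396603 -0.11409935] [-6.77550876  0.64150136  0.17415812]
```

Call:
arm_command --increments '[[[0, 0, 0], [6, 0, 0], 0.0], [[0, 0, 0], [6, 0, 0], 0.0], [[0, 0, 0], [6, 0, 0], 0.0], [[0, 0, 0], [6, 0, 0], 0.0], [[0, 0, 0], [6, 0, 0], 0.0], [[0, 0, 0], [4, 0, 0], 0.0], [[0, 0, 0], [0, 0, 0], 0.0]]'

```text
t: 16.42
position: [0.6555, -0.1389, 0.0897]
orientation: [1.07, 1.099, -1.432]
force: [0.4, 2.4, 4.8]
grip_width: 0.158
```

```bash
python3 -c "
from h import *
tgt(0.0,61);s,p,r=cur();print(r.inv().apply(s['torque']),r.inv().apply(s['force']))"
```

```text
t 16.43 pos [ 0.6555 -0.1389  0.0897] q [-0.1   0.41  1.63 -0.53  1.05  1.09] F [0.4 2.4 4.8] grip 0.158
shift tool mm [-0.3 -0.7  0.3] rotvec tool deg [-0.1 -0.1 -0.1]
[-0.00989395  0.14801532 -0.33542948] [-5.31976781  0.40727243 -0.59056239]
```

Call:
arm_command --increments '[[[0, 0, 0], [3, 0, 0], 0.0], [[0, 0, 0], [3, 0, 0], 0.0], [[0, 0, 0], [2, 0, 0], 0.0], [[0, 0, 0], [0, 0, 0], 0.0]]'

```text
t: 16.92
position: [0.6554, -0.1389, 0.0897]
orientation: [1.21, 1.099, -1.432]
force: [0.0, 2.0, 4.9]
grip_width: 0.156
```

```bash
python3 -c "
from h import *
tgt(0.0,69);s,p,r=cur();print(r.inv().apply(s['torque']),r.inv().apply(s['force']))"; python3 cap.py 10 side wrist scene; python3 -c "
from h import *
tgt(0.0,69);s=cur()[0];print(s['torque'])
s=load('side10')
a=cv2.resize(s['color'][195:285,285:385],None,fx=5,fy=5,interpolation=cv2.INTER_CUBIC)
s=load('scene10')
b=cv2.resize(s['color'][195:255,155:215],None,fx=5,fy=5,interpolation=cv2.INTER_CUBIC)
o=np.zeros((450,800,3),np.uint8);o[:,:500]=a;o[:300,500:]=b;cv2.imwrite('pics/c10.png',o)
"
```

```text
t 16.93 pos [ 0.6554 -0.1389  0.0897] q [-0.1   0.41  1.63 -0.53  1.05  1.23] F [0.  2.  4.9] grip 0.156
shift tool mm [-0.3 -0.7  0.3] rotvec tool deg [-0.1 -0.1 -0.1]
[-0.02059256  0.09914    -0.34535886] [-5.272375    0.55662168 -0.09585685]
17.075 [ 0.6555 -0.1389  0.0897] [0.2 2.9 5.1] 0.1611636970608276
t 17.07 pos [ 0.6555 -0.1389  0.0897] q [-0.1   0.41  1.63 -0.53  1.05  1.23] F [0.2 2.9 5.1] grip 0.161
shift tool mm [-0.3 -0.7  0.3] rotvec tool deg [-0.1 -0.1 -0.1]
[0.39701846 0.09498256 0.0340313 ]
```

View pics/c10.png

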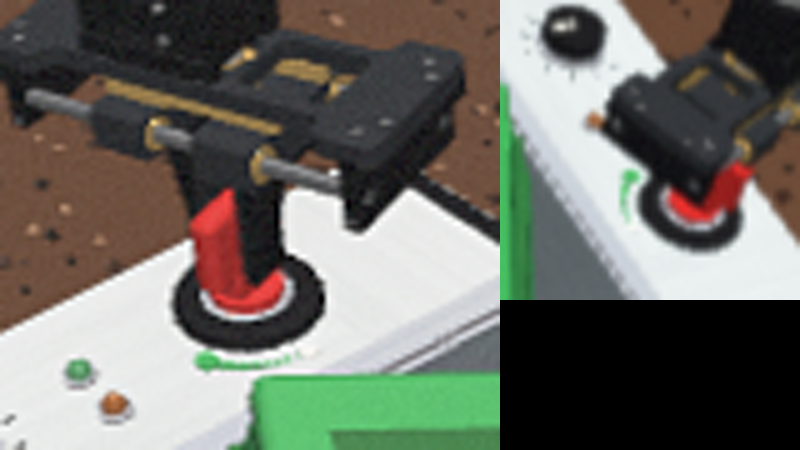

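View pics/wrist10.png

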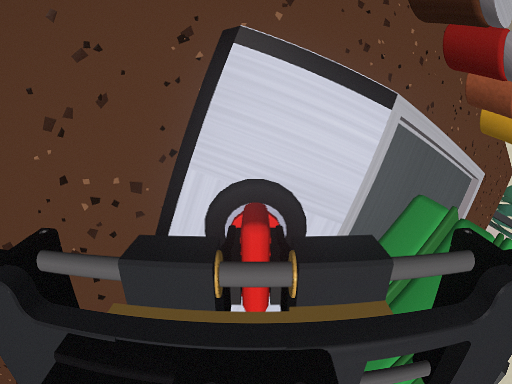

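Call:
arm_command --increments '[[[0, 0, 0], [2, 0, 0], 0.0], [[0, 0, 0], [2, 0, 0], 0.0], [[0, 0, 0], [0, 0, 0], 0.0]]'

```text
t: 17.45
position: [0.6554, -0.139, 0.0898]
orientation: [1.279, 1.099, -1.432]
force: [0.8, 2.5, 6.0]
grip_width: 0.156
```

```bash
python3 -c "
from h import *
tgt(0.0,73);s,p,r=cur();print(r.inv().apply(s['torque']),r.inv().apply(s['force']))"
```

```text
t 17.45 pos [ 0.6554 -0.139   0.0898] q [-0.1   0.41  1.63 -0.53  1.05  1.3 ] F [0.8 2.5 6. ] grip 0.156
shift tool mm [-0.3 -0.6  0.3] rotvec tool deg [-0.  -0.1 -0.1]
[-0.35528527  0.01530621 -0.30653973] [-6.41474745  0.94266439 -0.94505311]
```

Call:
arm_command --increments '[[[0, 0, 0], [2, 0, 0], 0.0], [[0, 0, 0], [2, 0, 0], 0.0], [[0, 0, 0], [0, 0, 0], 0.0]]'

```text
t: 17.82
position: [0.6553, -0.1391, 0.0898]
orientation: [1.346, 1.098, -1.433]
force: [-1.0, 2.2, 5.6]
grip_width: 0.158
```

```bash
python3 -c "
from h import *
tgt(0.0,77);s,p,r=cur();print(r.inv().apply(s['torque']),r.inv().apply(s['force']))"
```

```text
t 17.82 pos [ 0.6553 -0.1391  0.0898] q [-0.1   0.41  1.63 -0.54  1.05  1.37] F [-1.   2.2  5.6] grip 0.158
shift tool mm [-0.3 -0.7  0.2] rotvec tool deg [ 0.  -0.1 -0.1]
[-0.90598642 -0.15348536 -0.25712638] [-6.02481098  0.27704888  0.77294728]
```

Call:
arm_command --increments '[[[-0.3, 0, 0], [-3, 0, 0], 0.0], [[-0.3, 0, 0], [-2.5, 0, 0], 0.0], [[0, 0, 0], [0, 0, 0], 0.0]]'

```text
t: 18.2
position: [0.6553, -0.139, 0.0898]
orientation: [1.253, 1.099, -1.433]
force: [2.9, 1.0, 2.2]
grip_width: 0.158
```

```bash
python3 -c "
from h import *
tgt(0.0,71);s,p,r=cur();print(r.inv().apply(s['torque']),r.inv().apply(s['force']))"
```

```text
t 18.2 pos [ 0.6553 -0.139   0.0898] q [-0.1   0.41  1.63 -0.53  1.05  1.27] F [2.9 1.  2.2] grip 0.158
shift tool mm [-0.3 -0.6  0.1] rotvec tool deg [-0.6 -0.1 -0.1]
[-0.09163192  0.47726764 -0.00049072] [-2.27534309  1.35272023 -2.67883784]
```

Call:
arm_command --increments '[[[0, 0, 0], [0, 0, 0], 0.25], [[0, 0, 0], [0, 0, 0], 0.4], [[0, 0, 0], [0, 0, 0], 0.5], [[0, 0, 0], [0, 0, 0], 0.5], [[0, 0, 0], [0, 0, 0], 0.5]]' --force 20

```text
t: 18.82
position: [0.654, -0.1388, 0.089]
orientation: [1.248, 1.1, -1.439]
force: [0.5, 0.1, -0.4]
grip_width: 0.491
```

Call:
arm_command --increments '[[[-5, 0, 0], [0, 0, 0], 0.5], [[-15, 0, 0], [0, 0, 0], 0.5], [[-30, 0, 0], [0, 0, 0], 0.5], [[-40, 0, 0], [0, 0, 0], 0.5], [[-40, 0, 0], [0, 0, 0], 0.5], [[-20, 0, 0], [0, 0, 0], 0.5], [[0, 0, 0], [0, 0, 0], 0.5]]'

```text
t: 19.7
position: [0.6462, -0.0706, 0.2249]
orientation: [1.256, 1.099, -1.43]
force: [0.1, -0.2, 0.1]
grip_width: 0.499
```

```bash
python3 cap.py 11 side wrist scene; python3 -c "
from h import *
s=load('side11')
a=cv2.resize(s['color'][195:285,285:385],None,fx=5,fy=5,interpolation=cv2.INTER_CUBIC)
s=load('scene11')
b=cv2.resize(s['color'][195:255,155:215],None,fx=5,fy=5,interpolation=cv2.INTER_CUBIC)
o=np.zeros((450,800,3),np.uint8);o[:,:500]=a;o[:300,500:]=b;cv2.imwrite('pics/c11.png',o)
"
```

```text
19.85 [ 0.6441 -0.0717  0.2207] [ 0.4 -0.4 -0.1] 0.501799841242882
```

View pics/c11.png

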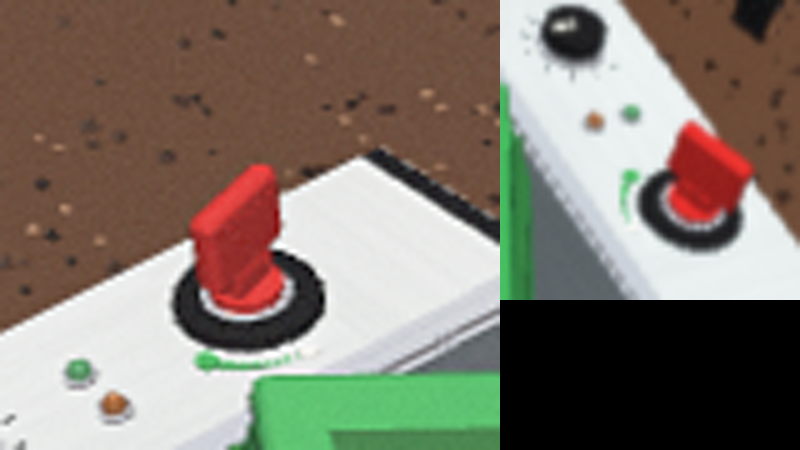

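View pics/wrist11.png

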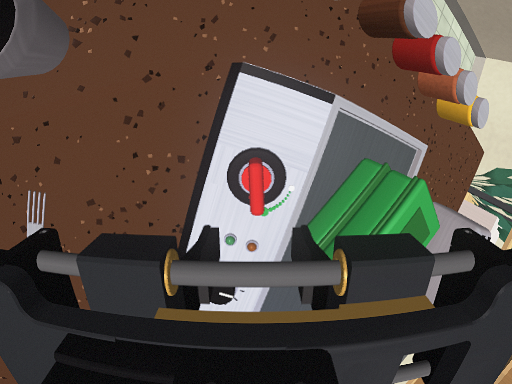

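View pics/side11.png

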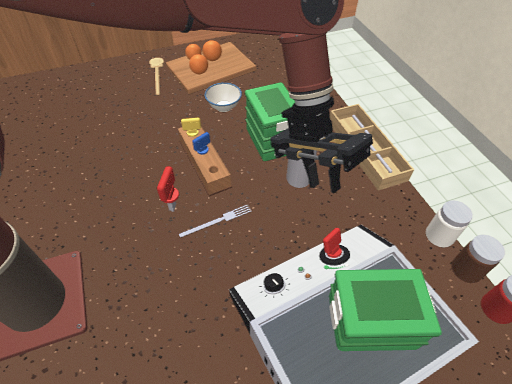

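```bash
python3 - <<'E'
from h import *
n=nrm();u=np.array([0,0,1.])-n*n[2];u/=np.linalg.norm(u);r=-np.cross(n,u)
for nm in("wrist11","side11","scene11"):
    p=load(nm);W=worldf(p) if nm[0]=="w" else world(p);col=p["color"].astype(int);B,G,R=[col[...,i] for i in range(3)]
    m=(R>80)&(G<75)&(B<75)&(R>2*G)&(np.linalg.norm(W-KW,axis=-1)<.09)
    Q=W[m]-KW;h=Q@n;xy=np.c_[Q@r,Q@u]*1000
    t=(h>.046)&(h<.06);c=(h>0)&(h<.0085)
    if t.sum()>5:
        rc=cv2.minAreaRect(xy[t].astype(np.float32));v=cv2.fitLine(xy[t].astype(np.float32),cv2.DIST_L2,0,.1,.01).ravel()
        print(nm,"top h med",np.median(h[t]).round(4),"cw angle",(90-np.degrees(np.arctan2(v[1],v[0])))%180,"centre",rc)
    if c.sum()>5: print("  collar h",np.percentile(h[c],[10,50,90]).round(4),cv2.minEnclosingCircle(xy[c].astype(np.float32)))
E
```

```text
wrist11 top h med 0.0528 cw angle 69.37973 centre ((-1.2118682861328125, -0.30739307403564453), (51.69843673706055, 14.5653076171875), 20.548267364501953)
  collar h [0.0046 0.0056 0.0065] ((3.6145472526550293, 1.6122124195098877), 20.317838668823242)
side11 top h med 0.0534 cw angle 69.67138 centre ((-0.6285438537597656, 2.464742660522461), (51.14384841918945, 12.987817764282227), 22.225685119628906)
  collar h [0.0023 0.0063 0.0076] ((-8.00440502166748, -0.40183591842651367), 23.797027587890625)
scene11 top h med 0.052 cw angle 64.69884 centre ((-5.074954986572266, 1.0962333679199219), (47.49687194824219, 15.771271705627441), 22.163555145263672)
  collar h [0.0035 0.0055 0.0071] ((2.0315818786621094, -1.574159860610962), 19.295625686645508)
```

```bash
python3 -c "
from workcell import *
s=read_state();print(s['t'],s['qvel'].round(3),s['force'].round(1));print(close_job())"
```

```text
19.85 [-0.005  0.011  0.005 -0.002  0.    -0.001] [ 0.4 -0.4 -0.1]
the job is handed in; nothing more can be done
None
```

The red key from the stand is home in the warmer's switch and turned clockwise to its stop. I let go, backed the arm off and handed the job in at about 19.9 s; no verdict was reported.

**Which key:** I took the smaller red key, the one in the stand's end hole. I left the larger red key standing on the counter alone.

**Last checks:**
- **Key home:** the collar top reads about 5.5–6.3 mm above the switch face (nominal 6 mm), and the handle top 52–53.4 mm (nominal 54 mm).
- **Switch on:** the torque rose to about 0.9 N m at a tool angle near 77°, which is the stop. I then backed off about 6° within the key's play to take the load off. The handle now lies about 69° clockwise in the wrist and side views, about what the 60° stop plus play would give. The switch angle itself was not read directly.
- **Surroundings:** in the last pictures the other keys, lunchboxes, bowl, fork and bottle look where they were; I did not measure their positions again. The tool force reads about zero.

**What disagreed:**
- The task says the key's width lies along the line of holes in the stand. All three cameras showed it lying across that line, so I gripped the key as seen.
- The three cameras placed the key switch up to 6 mm apart. I used the wrist camera's position because it agreed with the panel's given height, and the blade went in with no noticeable force.
- The scene camera read the final key angle as 65°, not 69°.

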